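# Open the jeweller's steam cleaner

### The arm

A 7-joint arm with a two-finger parallel gripper is mounted at the origin on the work surface. World frame = base frame: x ahead of the robot, y to its left, z up, the work surface at z = 0. Lengths are in m, angles in rad, forces in N, time in s.
With the tool pointing down it reaches from about 0.425 to 0.875 m from the base axis. Payload 9.9 kg.
Tool frame: the origin (TCP) lies midway between the tips of the shut fingers; the grasp point (between the pads) lies 19 mm behind it (arm.hold_point_z is the z of the grasp point in the tool frame, in m); z points along the fingers, y is the line along which they close (so a half turn about z gives the same grasp; the last joint's range is limited). The gripper opens to 85 mm and grips with 20 to 120 N. Pads are 22 mm wide; open, the fingers measure 114 mm over their backs; the gripper's body (76 mm by 85 mm) begins 54 mm behind the grasp point. The pads swing forward as they close: fully open they stand 13 mm farther back than shut.
Start: joints at [-1.391, 0.576, 0.025, 1.437, -0.015, 1.129, -0.057], TCP at [0.176, 0.652, 0.194] pointing down, gripper open.
Joint ranges: [-2.76, 2.76], [-0.34, 2.15], [-1.52, 1.57], [0.19, 2.46], [-1.09, 4.23], [0.17, 1.99], [-2.82, 2.82]. Speed limits (rad/s): [2.22, 2.22, 3.01, 3.01, 3.14, 3.14, 3.14].

### API

Orientations are given as a 3x3 rotation matrix whose columns are the frame's x, y, z axes.
In Python, from plant import state, imaging, workorder, silhouettes, arm gives the robot as it stands.
- The arm moves only by the shell command python3 -m inch 'ROWS' [FORCE]. ROWS is JSON, a list of rows, each a list of 5 numbers: the gripper command: -1 is shut, 1 is fully open, values between are in proportion, then the shift along the tool's x, y, z normalised to -1 to 1, where 1 is 0.05 m, then the turn about the tool's z normalised to -1 to 1, where 1 is 10 degrees. A call has 1 to 12 rows; each row shifts and turns the commanded pose from where the row before left it, along the tool's axes as they then stand; what a row does not reach is not made up. A row lasts 1/8 s, in which the tool goes at most 62.5 mm and 10.7 degrees, less where a joint would pass 70% of its speed; a pose out of reach is approached as far as the arm can. A call with a number of a shift or a turn outside -1 to 1 is refused whole. A call with a gripper value outside its range is refused whole. The fingers move at their own pace and stop on an object; FORCE is the grip in N (left out, the last holds). Time passes only in rows, so rows that do not move let the fingers close. It gives the time, the measured TCP pose, the force, the opening and the grip force at its end, in the units of the state.
- state(): the state, without advancing time (a new reading comes with each control period).
- imaging.grab_frame(name): name is "side" or "top" or "wrist"; returns the picture (384x512x3 uint8, blue, green, red); there is no depth.
- imaging.camera_params(name): a dict with "camera_matrix" (3x3 intrinsics, pixels), "rvec" (rotation vector, rad) and "tvec" (3), from world to camera coordinates, as OpenCV has them. Camera axes: x right, y down, z forward; pixel columns grow to the right and rows downward; lengths in m; the calibration is good to about 2 mm. A picture is of the moment at which its call begins: read the wrist's pose just before it. camera_params takes no time and is no camera call; for the wrist camera it gives the pose at the moment of the call.
- workorder.sign_off(): hands the job in; it is judged then, once.
Trained networks look in the newest picture that a camera, given by its name, has taken for a name from the list of things; names that differ only in an ending like _2 or _b are one class to them, and where a whole thing is asked for, a point or a joint stands for the part that bears it (a point fixed in the world has none). Each returns a list of dicts, best first, with "p" (0 to 1); they miss things now and then, are a little off and sometimes report something else, mostly with a low value. They report only what shows in the picture. A call takes as long as a camera call.
- silhouettes(camera, name): "pixels" (384x512 bool, what is visible of it) and "box" ([centre column, centre row, width, height] in pixels, round what is visible of it).
The state is a dict: "clock": time; "q": joint angles; "joint_vel": joint speeds; "effort": joint torques, N m; "tcp_pos": TCP position; "orientation": TCP orientation; "force": force on the tool from outside, world axes, zero at the start; "wrist_torque": the same for the moment, N m; "gripper_width": opening from 0.0 (shut) to 1.0 (fully open); "finger_force": force on a finger pad.
Only numpy, scipy, OpenCV 4.12 (cv2) and the standard library are available. Lean on these libraries where they do the work, as an engineer would, in place of code of your own. Each camera call takes 0.05 s, during which the arm holds its last target. There are 200 camera calls.

### The job

Open the bench steam cleaner for refilling: press its sprung filler cap down just past its catch, turn it a sixth of a turn anticlockwise (seen from above), lift it out of the neck and stand it upright, on its stem, in the steel dish without dropping it. Feel your way and do not force the cap, and leave the bur block, the bench pin and the file where they are.

Things in the scene. Friction and masses are not known exactly. Their poses are not given: they have to be found in the camera images.
- steamer: White bench steam cleaner, fixed, a box 260 (x) x 170 (y) x 120 mm high. Origin: centre of its underside; x to its rear, z up. On its top a round steel filler neck stands at x = -50 mm (61 mm outside diameter, top 151 mm above the bench); a black carrying handle at x = +90 mm, 112 mm wide (y), reaches 156 mm. The cap's sprung catch is in the neck.
- neck (a point): Centre of the top of the neck; axes as the steamer's. The rim has a 34 mm hole with two gaps, at its +x and -x sides, for the cap's lugs. A catch tooth inside blocks turning until the cap is pressed 3 to 15 mm (hidden, different each time); 2 mm farther down is a rigid floor. Between the two it turns freely.
- cap: Loose filler cap, about 100 g, 65 mm tall. Origin: centre of the stem's underside; z up, x along lugs and grip bar. Steel stem 30 mm in diameter, two lugs at its foot (42 mm over both along x, 8 mm wide, 5 mm high); black disc 40 mm in diameter from 30 to 35 mm. Locked, its origin is 10 mm below the neck's top and its x is about 60 degrees clockwise, from above, of the steamer's x.
- cap_grip (a point): Middle of the black grip bar, 50 mm above the cap's origin; bar 46 mm long (x), 14 mm thick (y), from 35 to 65 mm. A spring pushes the cap up with 5 N plus 0.25 N per mm pressed, so 6 to 10 N at the floor; there the force climbs steeply. Pressing with 12 to 16 N is fine; over 30 N between cap and steamer breaks it.
- gap (a point): Middle of the gap at the -x side of the neck's hole, at the rim's top, 19 mm from the neck's centre. Turned 60 degrees anticlockwise the lugs line up with the gaps (cap's x along the steamer's, either way round; 5 degrees either side still passes); a rigid stop is about 6 degrees beyond. There the spring lifts the cap 6 mm above its locked height and it comes straight out.
- dish: Round shallow steel dish, fixed, 132 mm outside, 124 mm inside, rim 10 mm high, floor 3 mm above the bench. Origin at the centre of its underside.
- bur_block: Grey block 50 x 90 x 35 mm with upright burs, 74 mm tall in all. Loose; origin at the centre of its underside. Leave alone.
- bench_pin: Dark wooden bench pin with a notch, 93 x 55 x 20 mm, near the dish. Loose; origin at its underside. Leave alone.
- file: File with a wooden handle, 185 mm long (x), 22 mm thick, lying between steamer and dish. Loose; origin where blade meets handle, on the bench. Leave alone.

How it is judged:
By the outcome, as a careful person would: the job done as asked, in the order asked, and still so for the second after the job is handed in, with the robot touching nothing.
It also fails if it takes over 64 s, if anything falls off the work surface, if the arm or the gripper's body presses on something with over 40 N, if the wrist force passes 120 N, or if a joint passes its speed limit or range.

## Working session

There is one attempt and no reset: what is moved stays moved. The work goes in short steps, Python scripts to look and compute and a shell command to move; the robot and the scene stay as the last step left them, time stands still between calls to the robot, and variables do not carry over. Pictures are saved under pics/ and viewed, at most 10 in all, crops included, and the job is handed in when it is done.

```bash
ls; mkdir -p pics; python3 - <<'E'
from plant import state, imaging, silhouettes, arm
import cv2,numpy as np
s=state();print(s['clock'],s['tcp_pos'],s['orientation'],s['force'],arm.hold_point_z)
ims=[]
for c in ("top","side"):
    im=imaging.grab_frame(c);ims.append(im)
    p=imaging.camera_params(c);R=cv2.Rodrigues(np.array(p['rvec']))[0];print(c,np.round(p['camera_matrix'],1).tolist(),(-R.T@np.array(p['tvec']).ravel()).round(3),R.round(3).tolist())
    for n in ("steamer","cap","dish","bur_block","bench_pin","file"):
        print(n,[(round(d['p'],2),np.round(d['box']).tolist()) for d in silhouettes(c,n)[:2]])
cv2.imwrite('pics/a.png',cv2.resize(ims[0],(800,600)));cv2.imwrite('pics/b.png',cv2.resize(ims[1],(800,600)))
E
```

```text
pics
0.0 [0.17589624 0.65115142 0.19305643] [[-9.65416184e-01  2.60713434e-01 -3.11287075e-04]
 [ 2.60713593e-01  9.65414848e-01 -1.61048343e-03]
 [-1.19353501e-04 -1.63594354e-03 -9.99998655e-01]] [-0.03217837 -0.27790554 -0.34681605] -0.0187
top [[395.0, 0.0, 252.9], [0.0, 395.0, 191.7], [0.0, 0.0, 1.0]] [ 0.398 -0.009  1.045] [[0.018, -1.0, -0.018], [-0.984, -0.015, -0.179], [0.179, 0.02, -0.984]]
steamer [(0.62, [344.0, 199.0, 83.0, 126.0])]
cap [(0.83, [357.0, 204.0, 22.0, 18.0]), (0.26, [175.0, 243.0, 31.0, 42.0])]
dish [(0.89, [177.0, 187.0, 56.0, 51.0])]
bur_block [(0.56, [186.0, 137.0, 38.0, 24.0])]
bench_pin [(0.75, [177.0, 239.0, 33.0, 40.0])]
file [(0.68, [257.0, 216.0, 9.0, 68.0])]
side [[372.6, 0.0, 255.4], [0.0, 372.6, 189.6], [0.0, 0.0, 1.0]] [0.334 0.738 0.661] [[-0.961, -0.278, -0.013], [-0.145, 0.54, -0.829], [0.237, -0.794, -0.559]]
steamer [(0.96, [272.0, 172.0, 103.0, 72.0])]
cap [(0.73, [285.0, 141.0, 11.0, 22.0])]
dish [(0.62, [213.0, 290.0, 54.0, 52.0])]
bur_block [(0.95, [160.0, 266.0, 37.0, 49.0]), (0.3, [214.0, 290.0, 55.0, 51.0])]
bench_pin []
file [(0.96, [267.0, 234.0, 69.0, 20.0])]
```

View pics/a.png

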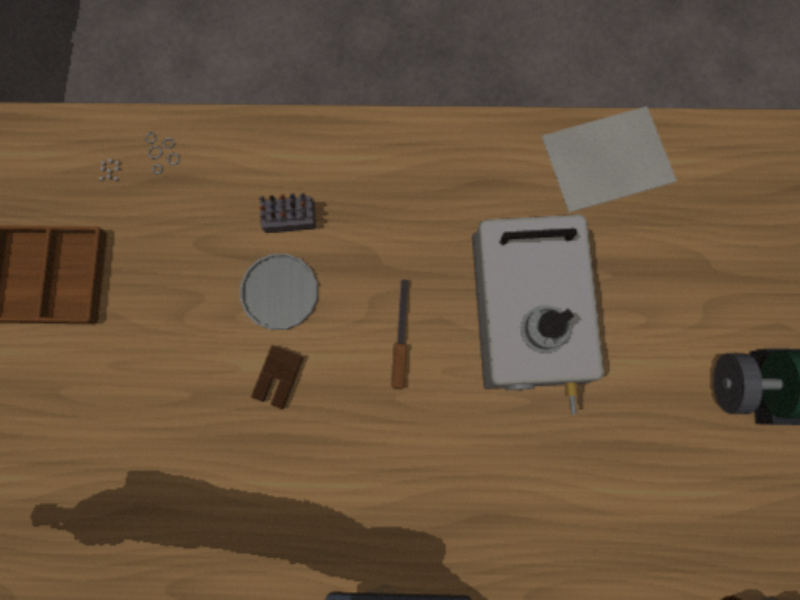

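View pics/b.png

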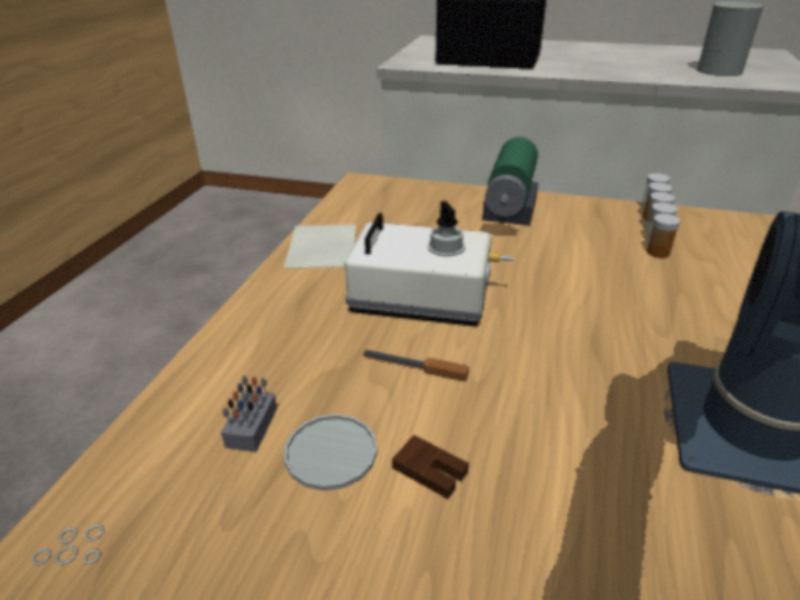

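The top view shows the steamer (white box, handle at 538,237) with the neck and cap at about (548,325). The dish is at (280,292), the pin at (278,377), the bur block at (288,212) and the file at x≈402, all in 800x600 pixels. The side view agrees with this.

```bash
cat > h.py <<'E'
from plant import state, imaging, silhouettes, arm
import cv2,numpy as np
def P(c):
    p=imaging.camera_params(c);R=cv2.Rodrigues(np.array(p['rvec']))[0];t=np.array(p['tvec']).ravel()
    return np.array(p['camera_matrix']),R,t
def onplane(c,uv,z,cam=None):
    K,R,t=cam or P(c);C=-R.T@t
    d=np.c_[np.atleast_2d(uv),np.ones(len(np.atleast_2d(uv)))]@np.linalg.inv(K).T@R
    return C+d*((z-C[2])/d[:,2])[:,None]
def proj(c,X,cam=None):
    K,R,t=cam or P(c);x=(np.atleast_2d(X)@R.T+t)@K.T;return x[:,:2]/x[:,2:]
E
python3 - <<'E'
from h import *
def cen(m): 
    ys,xs=np.nonzero(m);return np.c_[xs,ys]
for c in("top","side"):
    im=imaging.grab_frame(c)
    d=silhouettes(c,'dish')[0]['pixels']
    h=cv2.convexHull(cen(d).astype(np.int32))[:,0].astype(float)
    e=cv2.fitEllipse(cv2.convexHull(cen(d).astype(np.int32)).astype(np.float32))
    print(c,'dish',onplane(c,[e[0]],.008).round(4),cv2.minEnclosingCircle((onplane(c,h,.009)[:,:2]).astype(np.float32)))
    cp=silhouettes(c,'cap');print('cap',[(round(q['p'],2)) for q in cp])
    k=cp[0]['pixels'];pts=cen(k);g=onplane(c,pts,.19)
    print('cap bar z.19',g.mean(0).round(4),cv2.minAreaRect(g[:,:2].astype(np.float32)))
    w=(im.min(2)>95)&silhouettes(c,'steamer')[0]['pixels']
    g=onplane(c,cen(w),.12); print('steamer',w.sum(),cv2.minAreaRect(g[:,:2].astype(np.float32)))
im=imaging.grab_frame("top");imaging
a=cv2.resize(im[130:260,290:400],None,fx=5,fy=4.6*5/4.6 and 4.6,interpolation=cv2.INTER_CUBIC)
cv2.imwrite('pics/c.png',a)
E
```

```text
top dish [[0.5983 0.2151 0.008 ]] ((0.5989965200424194, 0.215252086520195), 0.06805109977722168)
cap [0.71]
cap bar z.19 [ 0.5538 -0.1864  0.19  ] ((0.5424880385398865, -0.18841113150119781), (0.27155765891075134, 0.16646800935268402), 3.9400625228881836)
steamer 6323 ((0.5507055521011353, -0.20955173671245575), (0.299517959356308, 0.16386140882968903), 4.028543472290039)
side dish [[0.5955 0.2204 0.008 ]] ((0.5988190174102783, 0.21710322797298431), 0.07096903026103973)
cap [0.46]
cap bar z.19 [ 0.52   -0.1917  0.19  ] ((0.5219965577125549, -0.196262925863266), (0.03325801342725754, 0.13800278306007385), 17.948122024536133)
steamer 4323 ((0.5416165590286255, -0.13411599397659302), (0.3021184206008911, 0.3299728333950043), 6.0396881103515625)
```

```bash
python3 -m inch '[[1,0,0,-0.5,0],[1,0,0,-0.5,0]]' 30
```

```text
clock: 1.4
tcp_pos: [0.176, 0.6515, 0.2443]
orientation: [[-0.965, 0.261, -0.0], [0.261, 0.965, -0.001], [-0.0, -0.001, -1.0]]
force: [-0.0, 0.3, 0.4]
gripper_width: 1.0
finger_force: 0.0
```

```bash
python3 -m inch '[[1,-0.77,-0.41,-0.17,0],[1,-0.77,-0.41,-0.17,0],[1,-0.77,-0.41,-0.17,0],[1,-0.77,-0.41,-0.17,0],[1,-0.77,-0.41,-0.17,0],[1,-0.77,-0.41,-0.17,0],[1,-0.77,-0.41,-0.17,0],[1,-0.77,-0.41,-0.17,0],[1,-0.77,-0.41,-0.17,0],[1,-0.77,-0.41,-0.17,0],[1,0,0,0,0]]'; python3 -c "
from plant import state;print(state()['q'])"
```

```text
clock: 2.78
tcp_pos: [0.4975, 0.3498, 0.3297]
orientation: [[-0.964, 0.267, 0.002], [0.267, 0.964, -0.001], [-0.003, -0.0, -1.0]]
force: [-1.0, 0.4, 0.1]
gripper_width: 1.0
finger_force: 0.0
[-0.76818944  0.39186751  0.12118184  1.39474778 -0.04504662  1.35634861
  0.65386491]
```

View pics/c.png

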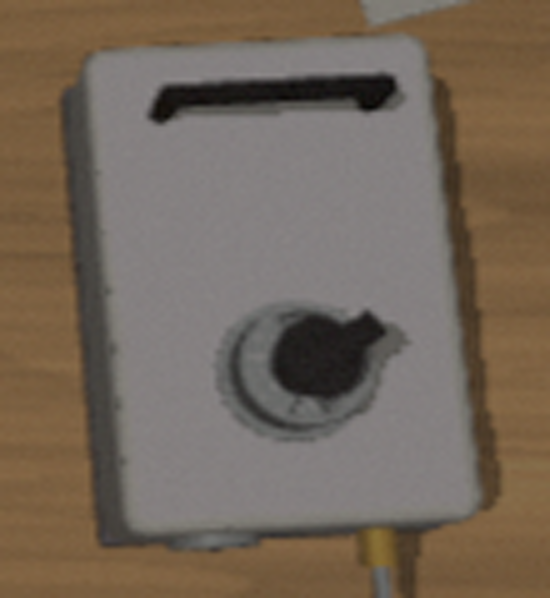

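The crop shows the neck ring at (298,368), the disc at (320,355), and the bar pointing to the upper right, about 60° clockwise of the steamer's x.

```bash
python3 -m inch '[[1,-0.26,-0.93,0,0],[1,-0.26,-0.93,0,0],[1,-0.26,-0.93,0,0],[1,-0.26,-0.93,0,0],[1,-0.26,-0.93,0,0],[1,-0.26,-0.93,0,0],[1,-0.26,-0.93,0,0],[1,-0.26,-0.93,0,0],[1,-0.26,-0.93,0,0],[1,-0.26,-0.93,0,0],[1,-0.26,-0.93,0,0]]'
python3 -m inch '[[1,0,0,0,0.9],[1,0,0,0,0.9],[1,0,0,0,0.9],[1,0,0,0,0.9],[1,0,0,0,0.4],[1,0,0,0,0],[1,0,0,0,0]]'
python3 - <<'E'
from h import *
cam=P('wrist')
im=imaging.grab_frame('wrist');cv2.imwrite('pics/d.png',cv2.resize(im,(800,600)));np.savez('d.npz',im=im,K=cam[0],R=cam[1],t=cam[2])
s=state();print(s['q'],s['tcp_pos'],s['force']);print(-cam[1].T@cam[2],cam[1].round(3).tolist(),cam[0].round(1).tolist())
for n in('cap','steamer'):print(n,[(d['p'],d['box']) for d in silhouettes('wrist',n)])
E
```

```text
clock: 4.15
tcp_pos: [0.499, -0.1781, 0.3289]
orientation: [[-0.966, 0.259, 0.0], [0.259, 0.966, 0.001], [-0.0, 0.001, -1.0]]
force: [1.4, 0.6, 0.2]
gripper_width: 0.996
finger_force: 0.0
clock: 5.03
tcp_pos: [0.499, -0.1772, 0.3289]
orientation: [[-0.574, 0.819, 0.0], [0.819, 0.574, 0.0], [0.0, 0.0, -1.0]]
force: [0.1, -0.5, 0.1]
gripper_width: 1.0
finger_force: 0.0
[-0.10579282  0.28464281  0.49587182  1.59884812 -0.13953723  1.29352041
  1.02234641] [ 0.49896693 -0.17733102  0.32887179] [-0.11254976  0.6510084  -0.50441521]
[ 0.46120717 -0.12116951  0.50913618] [[0.82, 0.573, 0.0], [0.552, -0.791, 0.263], [0.151, -0.216, -0.965]] [[297.0, 0.0, 257.1], [0.0, 297.0, 193.2], [0.0, 0.0, 1.0]]
cap []
steamer [(0.8, [281.5, 203.2, 227.3, 192.8])]
```

View pics/d.png

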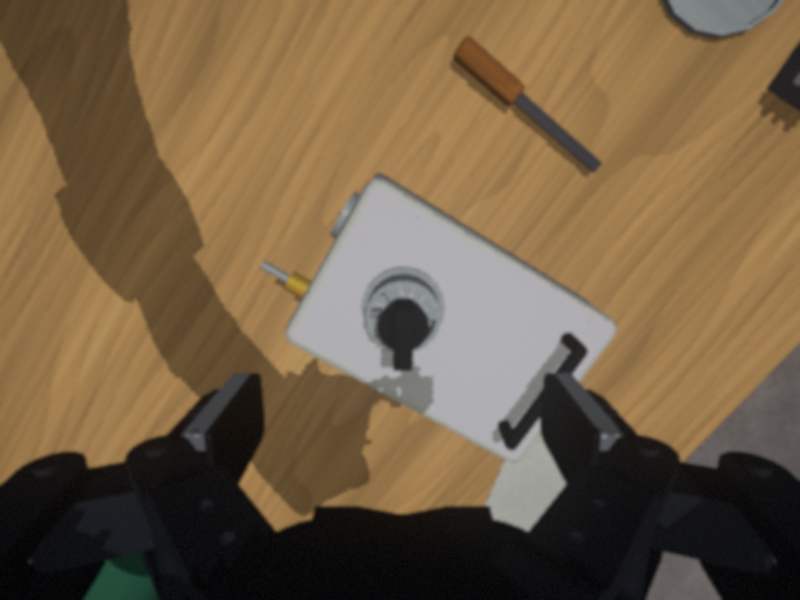

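The wrist view shows the bar's outer end at (403,366), the disc centre at about (403,324) and the neck ring at about (403,308). The bar runs vertically in the picture, so the gripper is already about aligned with it. Next I'll fit positions by segmenting the black region and the steamer's corners.

```bash
python3 - <<'E'
from h import *
z=np.load('d.npz');cam=(z['K'],z['R'],z['t']);im=z['im']
q=np.array([[378,176],[614,325],[515,460],[288,335]])*.64
c=onplane(0,q,.12,cam);print(c.round(4).tolist(),c.mean(0).round(4))
for a,b in((0,1),(3,2),(1,2),(0,3)):
    v=c[b]-c[a];print(np.hypot(*v[:2]).round(4),np.degrees(np.arctan2(v[1],v[0])).round(2))
# black mask of cap
g=im.max(2);m=np.zeros_like(g);m[185:240,230:285]=(g[185:240,230:285]<60)
n,l,st,ce=cv2.connectedComponentsWithStats(m);k=1+st[1:,4].argmax();print(st[k],ce[k])
m=(l==k)
for r in range(185,240,2):
    xs=np.nonzero(m[r])[0]
    if len(xs):print(r,xs.min(),xs.max(),end='; ')
print()
for psi in (4.0,):
  from scipy.optimize import minimize
  def sil(x,y,a):
    ca,sa=np.cos(a),np.sin(a);M=np.zeros(g.shape,np.uint8)
    B=np.array([[i*.023,j*.007,h] for i in(-1,1) for j in(-1,1) for h in(.176,.206)])
    t=np.linspace(0,2*np.pi,40);D=np.array([[.02*np.cos(u),.02*np.sin(u),h] for u in t for h in(.171,.176)])
    S=8
    M=np.zeros((55*S,55*S),np.uint8)
    for Q in(B,D):
        W=Q.copy();W[:,0]=x+ca*Q[:,0]-sa*Q[:,1];W[:,1]=y+sa*Q[:,0]+ca*Q[:,1]
        p=(proj(0,W,cam)+.5-[230,185])*S
        cv2.fillConvexPoly(M,cv2.convexHull(p.round().astype(np.int32)),255)
    return cv2.resize(M,(55,55),interpolation=cv2.INTER_AREA)/255.
  T=m[185:240,230:285].astype(float)
  f=lambda p:((sil(p[0],p[1],p[2])-T)**2).sum()
  x0=[c[:,0].mean()-.05*np.cos(.07),c[:,1].mean()-.05*np.sin(.07),np.radians(-56)]
  r=minimize(f,x0,method='Nelder-Mead',options=dict(initial_simplex=[x0,[x0[0]+.006,x0[1],x0[2]],[x0[0],x0[1]+.006,x0[2]],[x0[0],x0[1],x0[2]+.15]]))
  print(x0,r.x,np.degrees(r.x[2]),r.fun,f(x0),T.sum())
E
```

```text
[[0.446, -0.1326, 0.12], [0.6877, -0.1183, 0.12], [0.7012, -0.2748, 0.12], [0.457, -0.2908, 0.12]] [ 0.573  -0.2041  0.12  ]
0.2421 3.37
0.2447 3.76
0.157 -85.07
0.1586 -86.02
[242 192  33  45 928] [257.39008621 211.02586207]
193 252 263; 195 249 266; 197 247 267; 199 246 269; 201 244 271; 203 243 272; 205 242 272; 207 242 272; 209 242 273; 211 242 274; 213 243 273; 215 243 272; 217 245 270; 219 246 268; 221 248 266; 223 251 263; 225 252 262; 227 252 262; 229 252 262; 231 252 262; 233 253 262; 235 253 262; 
[np.float64(0.5230799340536056), np.float64(-0.20763604480695477), np.float64(-0.9773843811168246)] [ 0.52497054 -0.21133893 -0.96596178] -55.34553341874199 129.33536332179932 228.23166474432912 928.0
```

```bash
python3 -m inch '[[1,-0.42,0.03,0.65,0],[1,-0.42,0.03,0.65,0],[1,0,0,0,0],[1,0,0,0,0]]'
python3 - <<'E'
from h import *
cam=P('wrist')
im=imaging.grab_frame('wrist');cv2.imwrite('pics/e.png',cv2.resize(im,(800,600)));np.savez('e.npz',im=im,K=cam[0],R=cam[1],t=cam[2])
print(state()['tcp_pos'])
x,y,yaw=.5238,-.2086,np.radians(4)
for n,X in dict(capz206=[x,y,.206],neck=[x,y,.151]).items(): print(n,proj(0,X,cam)/.64)
E
```

```text
clock: 5.68
tcp_pos: [0.5254, -0.2104, 0.2646]
orientation: [[-0.572, 0.82, 0.0], [0.82, 0.572, -0.0], [-0.0, 0.0, -1.0]]
force: [0.8, -0.4, -0.0]
gripper_width: 0.998
finger_force: 0.0
[ 0.5256065  -0.21033963  0.26505245]
capz206 [[398.95924992 301.70365818]]
neck [[399.39749761 279.3411193 ]]
```

View pics/e.png

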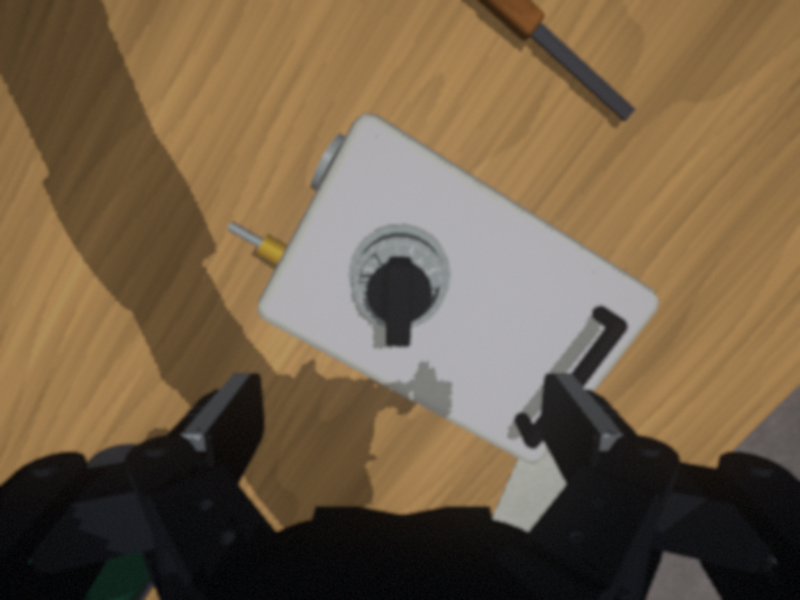

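The bar spans (400,257) to (398,345), and the neck ring is centred near (400,275). I'll fit both wrist views jointly.

```bash
cat > fit.py <<'E'
from h import *
from scipy.optimize import minimize
V=[]
for n in 'de':
    z=np.load(n+'.npz');cam=(z['K'],z['R'],z['t']);im=z['im'];u,v=proj(0,[.524,-.210,.19],cam)[0].astype(int);o=(u-40,v-40)
    g=im[o[1]:o[1]+80,o[0]:o[0]+80].max(2);m=(g<75).astype(np.uint8)
    nn,l,st,ce=cv2.connectedComponentsWithStats(m);k=1+st[1:,4].argmax();V.append((cam,o,(l==k).astype(float)))
def sil(p,cam,o,dz=0):
    x,y,a=p[:3];ca,sa=np.cos(a),np.sin(a);S=8;M=np.zeros((80*S,80*S),np.uint8)
    B=np.array([[i*.023,j*.007,h] for i in(-1,1) for j in(-1,1) for h in(.176,.206)])
    t=np.linspace(0,2*np.pi,40);D=np.array([[.02*np.cos(w),.02*np.sin(w),h] for w in t for h in(.171,.176)])
    for Q in(B,D):
        W=Q.copy();W[:,0]=x+ca*Q[:,0]-sa*Q[:,1];W[:,1]=y+sa*Q[:,0]+ca*Q[:,1]
        cv2.fillConvexPoly(M,cv2.convexHull(((proj(0,W,cam)+.5-o)*S).round().astype(np.int32)),255)
    return cv2.resize(M,(80,80),interpolation=cv2.INTER_AREA)/255.
for vs in (V,V[:1],V[1:]):
    f=lambda p:sum(((sil(p,c,o)-T)**2).sum() for c,o,T in vs)
    x0=np.array([.524,-.209,-.97]);r=minimize(f,x0,method='Nelder-Mead',options=dict(initial_simplex=[x0,x0+[.005,0,0],x0+[0,.005,0],x0+[0,0,.1]]))
    print(r.x.round(4),np.degrees(r.x[2]).round(2),r.fun.round(1),[T.sum() for _,_,T in vs])
c,o,T=V[1];D=(sil(r.x,c,o)>.5)*1+T*2
print('\n'.join(''.join('.mTB'[int(k)] for k in row[15:65]) for row in D[10:72:2]))
z=np.load('e.npz');cam=(z['K'],z['R'],z['t'])
q=np.array([[362,113],[660,297],[532,464],[258,312]])*.64
print(onplane(0,q,.12,cam).mean(0),onplane(0,[[400*.64,(275)*.64]],.147,cam))
E
python3 fit.py
```

```text
[ 0.5254 -0.2117 -0.9871] -56.56 214.2 [np.float64(982.0), np.float64(1581.0)]
[ 0.5252 -0.2117 -0.9551] -54.72 88.0 [np.float64(982.0)]
[ 0.5253 -0.2118 -0.9705] -55.6 125.0 [np.float64(1581.0)]
..................................................
..................................................
..................................................
...................mmBBBBBBBBBBBBm................
..................mBBBBBBBBBBBBBBBm...............
................BBBBBBBBBBBBBBBBBBBBm.............
.............mBBBBBBBBBBBBBBBBBBBBBBBBBm..........
...........mBBBBBBBBBBBBBBBBBBBBBBBBBBBBBm........
.........mBBBBBBBBBBBBBBBBBBBBBBBBBBBBBBBBBm......
........BBBBBBBBBBBBBBBBBBBBBBBBBBBBBBBBBBBBm.....
.......BBBBBBBBBBBBBBBBBBBBBBBBBBBBBBBBBBBBBBm....
......BBBBBBBBBBBBBBBBBBBBBBBBBBBBBBBBBBBBBBBBm...
......BBBBBBBBBBBBBBBBBBBBBBBBBBBBBBBBBBBBBBBBm...
.....mBBBBBBBBBBBBBBBBBBBBBBBBBBBBBBBBBBBBBBBBBm..
.....BBBBBBBBBBBBBBBBBBBBBBBBBBBBBBBBBBBBBBBBBBm..
.....mBBBBBBBBBBBBBBBBBBBBBBBBBBBBBBBBBBBBBBBBBB..
.....mBBBBBBBBBBBBBBBBBBBBBBBBBBBBBBBBBBBBBBBBBBT.
......BBBBBBBBBBBBBBBBBBBBBBBBBBBBBBBBBBBBBBBBBT..
......mBBBBBBBBBBBBBBBBBBBBBBBBBBBBBBBBBBBBBBBB...
.......mBBBBBBBBBBBBBBBBBBBBBBBBBBBBBBBBBBBBBm....
........mBBBBBBBBBBBBBBBBBBBBBBBBBBBBBBBBBBmm.....
..........mBBBBBBBBBBBBBBBBBBBBBBBBBBBBBBmm.......
............mBBBBBBBBBBBBBBBBBBBBBBBBBBmm.........
..............mmBBBBBBBBBBBBBBBBBBBmmmm...........
.................TBBBBBBBBBBBBBBBBm...............
..................BBBBBBBBBBBBBBBmm...............
..................BBBBBBBBBBBBBBBm................
..................BBBBBBBBBBBBBBBm................
..................BBBBBBBBBBBBBBBm................
..................BBBBBBBBBBBBBBBm................
..................BBBBBBBBBBBBBBBm................
[ 0.57309007 -0.2064653   0.12      ] [[ 0.52295863 -0.20672275  0.147     ]]
```

```bash
python3 -m inch '[[1,0,0,0.4,0],[1,0,0,0.4,0],[1,0,0,0.4,0],[1,0,0,0.3,0],[1,0,0,0.12,0.1],[1,0,0,0,0],[1,0,0,0,0]]'; python3 -m inch '[[0,0,0,0,0],[0,0,0,0,0],[-0.3,0,0,0,0],[-0.3,0,0,0,0],[-0.45,0,0,0,0],[-0.45,0,0,0,0],[-0.5,0,0,0,0],[-0.5,0,0,0,0]]' 30
```

```text
clock: 6.6
tcp_pos: [0.5258, -0.2106, 0.1836]
orientation: [[-0.558, 0.83, 0.001], [0.83, 0.558, -0.0], [-0.001, 0.001, -1.0]]
force: [0.1, 0.1, 0.6]
gripper_width: 0.998
finger_force: 0.0
clock: 7.6
tcp_pos: [0.5254, -0.2105, 0.1829]
orientation: [[-0.557, 0.83, -0.0], [0.83, 0.557, -0.0], [0.0, -0.0, -1.0]]
force: [-0.2, 0.3, 0.8]
gripper_width: 0.247
finger_force: 0.0
```

```bash
python3 -m inch '[[-0.6,0,0,0,0],[-0.7,0,0,0,0],[-0.8,0,0,0,0],[-1,0,0,0,0],[-1,0,0,0,0],[-1,0,0,0,0]]' 30; python3 -c "
from plant import state;print(state()['wrist_torque'])"
```

```text
clock: 8.35
tcp_pos: [0.5254, -0.2105, 0.1829]
orientation: [[-0.558, 0.83, -0.0], [0.83, 0.558, -0.0], [-0.0, -0.0, -1.0]]
force: [0.3, -0.1, 0.1]
gripper_width: -0.002
finger_force: 0.0
[-0.00086136  0.03040008  0.02837982]
```

The fingers shut on nothing, so I'll look before moving.

```bash
python3 - <<'E'
from h import *
im=imaging.grab_frame('wrist');a=cv2.resize(im,(440,330))
s=imaging.grab_frame('side');t=imaging.grab_frame('top')
b=cv2.resize(s[80:180,230:330],(330,330),interpolation=cv2.INTER_CUBIC)
cv2.imwrite('pics/f.png',np.hstack([a,b]))
X=[[.5254,-.2105,.1829],[.5254,-.2105,.206],[.5254,-.2105,.151]]
print((proj('side',X)-[230,80])*3.3+[440,0])
E
```

```text
[[622.28082007 195.78546233]
 [623.14305203 171.39183574]
 [621.12390274 228.51610915]]
```

View pics/f.png

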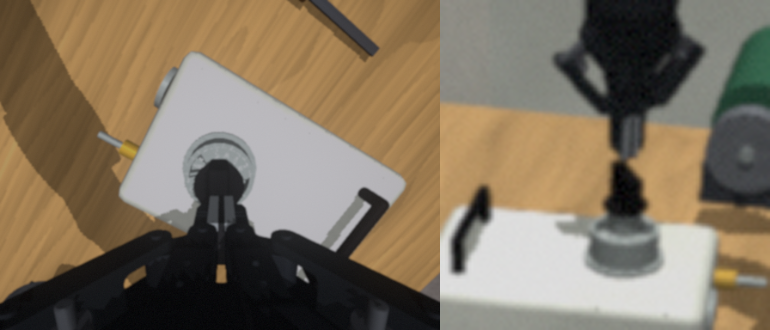

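```bash
python3 - <<'E'
from h import *
print('neck top-cam',onplane('top',[[290+298/5,130+368/4.6]],.14), 'disc',onplane('top',[[290+320/5,130+355/4.6]],.176))
print('neck side-cam',onplane('side',[[446*.64,236*.64]],.151))
cam=P('wrist');s=state()
print('tcp in wrist px(440 scale)',proj(0,[s['tcp_pos']],cam)*440/512)
print('tcp in cam', cam[1]@s['tcp_pos']+cam[2]); 
z=np.load('e.npz');print((z['R']@np.array([.5256,-.2103,.26505])+z['t']))
print('tip seen top?',proj('top',[s['tcp_pos']]))
for p in ([.5253,-.2118,.206],[.5253+.023*np.cos(-.97),-.2118+.023*np.sin(-.97),.206]): print(proj(0,p,cam)*440/512)
E
```

```text
neck top-cam [[ 0.52287834 -0.21300898  0.14      ]] disc [[ 0.52435353 -0.21472207  0.176     ]]
neck side-cam [[ 0.52149554 -0.20014133  0.151     ]]
tcp in wrist px(440 scale) [[219.43039377 189.62865997]]
tcp in cam [-0.00114426  0.01775658  0.19170764]
[-0.00093693  0.01785479  0.19129047]
tip seen top? [[352.78170375 206.23325957]]
[[218.02813327 203.359273  ]]
[[218.49320449 234.28730517]]
```

```bash
python3 - <<'E'
from h import *
s=imaging.grab_frame('side');w=imaging.grab_frame('wrist')
b=cv2.resize(s[100:160,260:320],(400,600),interpolation=cv2.INTER_CUBIC);b=cv2.resize(s[100:160,265:305],(400,600),interpolation=cv2.INTER_CUBIC)
a=cv2.resize(w[180:280,222:289],(400,600),interpolation=cv2.INTER_CUBIC)
o=np.hstack([b,a]).astype(float);o=255*(o/255)**.5
cv2.imwrite('pics/g.png',o.astype(np.uint8))
E
```

```text
(no output)
```

View pics/g.png

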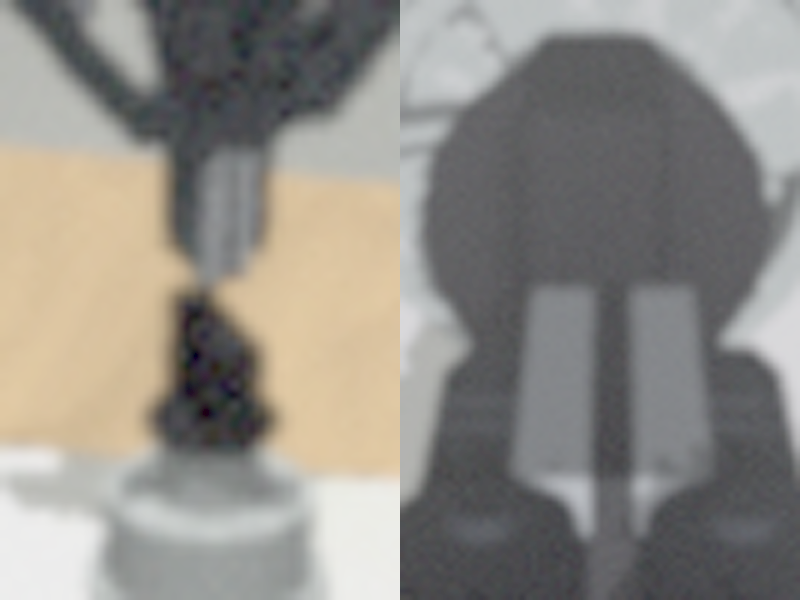

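The zoomed views show the shut fingers' tips just above the bar's top, at side row 128 with the cap top at row 129. So the real tips stand about 30 mm behind the reported TCP. The lateral alignment is good, with the bar under both fingers. I'll reopen a little, go down slowly while watching the force, and close.

```bash
python3 -m inch '[[-0.3,0,0,0,0],[-0.3,0,0,0,0],[-0.3,0,0,0,0],[-0.3,0,0,0,0]]'; python3 -m inch '[[-0.3,0,0,0.08,0],[-0.3,0,0,0.08,0],[-0.3,0,0,0,0]]';python3 -m inch '[[-0.3,0,0,0.08,0],[-0.3,0,0,0.08,0],[-0.3,0,0,0,0]]'; python3 -m inch '[[-0.3,0,0,0.06,0],[-0.3,0,0,0.06,0],[-0.3,0,0,0,0]]'
```

```text
clock: 9.1
tcp_pos: [0.5254, -0.2105, 0.1829]
orientation: [[-0.558, 0.83, -0.0], [0.83, 0.558, 0.0], [0.0, -0.0, -1.0]]
force: [0.4, -0.4, 0.2]
gripper_width: 0.352
finger_force: 0.0
clock: 9.48
tcp_pos: [0.5251, -0.2103, 0.1744]
orientation: [[-0.558, 0.83, -0.001], [0.83, 0.558, 0.0], [0.001, -0.001, -1.0]]
force: [0.4, -0.1, -1.0]
gripper_width: 0.35
finger_force: 0.0
clock: 9.85
tcp_pos: [0.5252, -0.2103, 0.1665]
orientation: [[-0.558, 0.83, -0.001], [0.83, 0.558, 0.0], [0.001, -0.0, -1.0]]
force: [0.3, -0.2, 1.2]
gripper_width: 0.352
finger_force: 0.0
clock: 10.22
tcp_pos: [0.5252, -0.2104, 0.1606]
orientation: [[-0.557, 0.83, -0.0], [0.83, 0.557, 0.0], [0.0, -0.0, -1.0]]
force: [-0.3, 0.3, -0.0]
gripper_width: 0.349
finger_force: 0.0
```

```bash
python3 -m inch '[[-0.5,0,0,0,0],[-0.6,0,0,0,0],[-0.7,0,0,0,0],[-0.8,0,0,0,0],[-1,0,0,0,0],[-1,0,0,0,0]]' 25
```

```text
clock: 10.98
tcp_pos: [0.5254, -0.2106, 0.161]
orientation: [[-0.557, 0.83, 0.0], [0.83, 0.557, -0.0], [-0.0, -0.0, -1.0]]
force: [-1.3, -0.5, 3.5]
gripper_width: 0.156
finger_force: 25.9
```

```bash
python3 -m inch '[[-0.3,0,0,0,0],[-0.3,0,0,0,0],[-0.3,0,0,0,0]]'; python3 -m inch '[[-0.4,0,0,0.08,0],[-0.4,0,0,0,0],[-0.4,0,0,0,0]]'; python3 -m inch '[[-0.4,0,0,0.08,0],[-0.4,0,0,0,0],[-0.4,0,0,0,0]]'
```

```text
clock: 11.35
tcp_pos: [0.5255, -0.2103, 0.1608]
orientation: [[-0.558, 0.83, -0.0], [0.83, 0.558, 0.0], [0.0, 0.0, -1.0]]
force: [-0.0, 0.2, 0.6]
gripper_width: 0.35
finger_force: 0.0
clock: 11.72
tcp_pos: [0.5254, -0.2104, 0.1568]
orientation: [[-0.557, 0.83, -0.0], [0.83, 0.557, 0.0], [0.0, -0.0, -1.0]]
force: [-0.4, 0.4, -0.2]
gripper_width: 0.302
finger_force: 0.0
clock: 12.1
tcp_pos: [0.5254, -0.2105, 0.1529]
orientation: [[-0.557, 0.83, -0.0], [0.83, 0.557, -0.0], [-0.0, -0.0, -1.0]]
force: [-0.5, 0.3, 0.1]
gripper_width: 0.299
finger_force: 0.0
```

```bash
python3 -m inch '[[-0.6,0,0,0,0],[-0.7,0,0,0,0],[-0.8,0,0,0,0],[-1,0,0,0,0],[-1,0,0,0,0]]' 40;  python3 -m inch '[[-1,0,0,0,0],[-1,0,0,0,0]]' 70; python3 -c "
from plant import state;print(state()['wrist_torque'])"
```

```text
clock: 12.72
tcp_pos: [0.5252, -0.2107, 0.153]
orientation: [[-0.557, 0.83, -0.0], [0.83, 0.557, -0.0], [-0.0, -0.0, -1.0]]
force: [-2.6, -1.6, 4.0]
gripper_width: 0.153
finger_force: 40.2
clock: 12.98
tcp_pos: [0.5253, -0.2107, 0.1529]
orientation: [[-0.557, 0.83, -0.0], [0.83, 0.557, -0.0], [-0.0, -0.0, -1.0]]
force: [-4.6, -1.6, 5.1]
gripper_width: 0.144
finger_force: 71.9
[-0.54367931  0.83027048 -0.03960587]
```

```bash
python3 -m inch '[[-1,0,-0.01,0,0],[-1,0,0,0,0]]'; python3 -m inch '[[-1,0,0,0.02,0],[-1,0,0,0.02,0],[-1,0,0,0,0]]'; python3 -m inch '[[-1,0,0,0.02,0],[-1,0,0,0,0]]'
```

```text
clock: 13.22
tcp_pos: [0.5252, -0.2107, 0.153]
orientation: [[-0.558, 0.83, 0.0], [0.83, 0.558, -0.0], [-0.0, 0.0, -1.0]]
force: [-1.9, -1.2, 3.8]
gripper_width: 0.147
finger_force: 71.9
clock: 13.6
tcp_pos: [0.5252, -0.2107, 0.1509]
orientation: [[-0.558, 0.83, 0.0], [0.83, 0.558, -0.0], [-0.0, 0.0, -1.0]]
force: [-1.8, -1.2, 4.6]
gripper_width: 0.145
finger_force: 72.0
clock: 13.85
tcp_pos: [0.5251, -0.2107, 0.15]
orientation: [[-0.558, 0.83, 0.0], [0.83, 0.558, -0.0], [-0.0, 0.0, -1.0]]
force: [-1.6, -1.9, 4.8]
gripper_width: 0.143
finger_force: 72.0
```

```bash
for i in 1; do :; done; python3 -m inch '[[-1,0,0,0.02,0],[-1,0,0,0,0]]' | grep -E 'tcp|force'; python3 -m inch '[[-1,0,0,0.02,0],[-1,0,0,0,0]]'| grep -E 'tcp|force'
```

```text
tcp_pos: [0.5251, -0.2107, 0.149]
force: [-2.7, -0.7, 4.5]
finger_force: 72.1
tcp_pos: [0.5252, -0.2107, 0.148]
force: [-2.0, -0.0, 6.1]
finger_force: 72.1
```

```bash
python3 -m inch '[[-1,0,0,0.02,0],[-1,0,0,0,0]]' | grep -E 'tcp|force'; python3 -m inch '[[-1,0,0,0.02,0],[-1,0,0,0,0]]'| grep -E 'tcp|force'
```

```text
tcp_pos: [0.5252, -0.2108, 0.1475]
force: [-2.4, -0.2, 9.8]
finger_force: 72.8
tcp_pos: [0.5253, -0.2109, 0.1474]
force: [-5.3, 1.1, 20.4]
finger_force: 74.2
```

The floor is at about TCP z = 0.1477 m. I'll back off about 1 mm, into the free window, and try the turn.

```bash
python3 -m inch '[[-1,0,0,-0.046,0],[-1,0,0,0,0]]'; python3 -m inch '[[-1,0,0,0,-0.4],[-1,0,0,0,-0.4],[-1,0,0,0,0]]'; python3 -c "
from plant import state;print(state()['wrist_torque'])"
```

```text
clock: 15.1
tcp_pos: [0.5252, -0.2107, 0.1485]
orientation: [[-0.558, 0.83, 0.001], [0.83, 0.558, -0.0], [-0.0, 0.0, -1.0]]
force: [-1.4, -1.1, 5.2]
gripper_width: 0.145
finger_force: 72.1
clock: 15.48
tcp_pos: [0.5257, -0.2105, 0.1485]
orientation: [[-0.669, 0.744, 0.001], [0.744, 0.669, 0.0], [-0.001, 0.001, -1.0]]
force: [-0.3, -0.3, 4.8]
gripper_width: 0.14
finger_force: 72.0
[-0.13636562  0.0823127   0.00296012]
```

```bash
python3 -m inch '[[-1,0,0,0,-0.5],[-1,0,0,0,-0.5],[-1,0,0,0,-0.5],[-1,0,0,0,-0.5],[-1,0,0,0,0]]'; python3 -c "
from plant import state;print(state()['wrist_torque'])"
```

```text
clock: 16.1
tcp_pos: [0.5259, -0.2107, 0.1486]
orientation: [[-0.882, 0.471, 0.002], [0.471, 0.882, 0.0], [-0.001, 0.001, -1.0]]
force: [-0.5, -1.6, 5.5]
gripper_width: 0.141
finger_force: 72.0
[-0.13038668 -0.0672251   0.02683801]
```

```bash
python3 -m inch '[[-1,0,0,0,-0.5],[-1,0,0,0,-0.5],[-1,0,0,0,-0.5],[-1,0,0,0,-0.5],[-1,0,0,0,-0.5],[-1,0,0,0,0]]';  python3 -m inch '[[-1,0,0,0,-0.4],[-1,0,0,0,-0.25],[-1,0,0,0,0]]'; python3 -c "
from plant import state;s=state();print(s['wrist_torque'],s['q'])"
```

```text
clock: 16.85
tcp_pos: [0.5256, -0.2113, 0.1486]
orientation: [[-0.999, 0.055, 0.001], [0.055, 0.999, -0.001], [-0.002, -0.001, -1.0]]
force: [-0.5, -3.3, 5.0]
gripper_width: 0.142
finger_force: 72.1
clock: 17.23
tcp_pos: [0.5256, -0.2114, 0.1486]
orientation: [[-0.998, -0.058, 0.001], [-0.058, 0.998, -0.001], [-0.001, -0.001, -1.0]]
force: [-1.0, -2.4, 5.3]
gripper_width: 0.139
finger_force: 72.1
[-7.15974861e-01  1.53930131e-01  6.77399605e-06] [ 0.19872616  0.46343992  0.14950614  1.79682671 -0.08565535  0.88591156
  2.01563954]
```

```bash
python3 -m inch '[[-1,0,-0.008,-0.04,0],[-1,0,0,-0.04,0],[-1,0,0,-0.04,0],[-1,0,0,0,0]]'; python3 -m inch '[[-1,0,0,-0.04,0],[-1,0,0,-0.04,0],[-1,0,0,0,0]]';python3 -c "
from plant import state;s=state();print(s['wrist_torque'])"
```

```text
clock: 17.73
tcp_pos: [0.5252, -0.2111, 0.1545]
orientation: [[-0.998, -0.059, 0.001], [-0.059, 0.998, -0.0], [-0.001, -0.0, -1.0]]
force: [1.2, -2.0, 4.3]
gripper_width: 0.144
finger_force: 71.9
clock: 18.1
tcp_pos: [0.525, -0.2109, 0.1583]
orientation: [[-0.998, -0.059, -0.0], [-0.059, 0.998, 0.0], [0.0, 0.0, -1.0]]
force: [0.1, -0.9, 3.2]
gripper_width: 0.138
finger_force: 71.7
[-0.25617889 -0.11981829  0.01181273]
```

```bash
python3 -m inch '[[-1,0,0,-0.06,0],[-1,0,0,-0.06,0],[-1,0,0,0,0]]'; python3 -m inch '[[-1,0,0,-0.1,0],[-1,0,0,-0.2,0],[-1,0,0,-0.3,0],[-1,0,0,-0.3,0],[-1,0,0,-0.3,0],[-1,0,0,0,0]]';python3 - <<'E'
from h import *
print(state()['wrist_torque'])
s=imaging.grab_frame('side')
cv2.imwrite('pics/h.png',cv2.resize(s[60:180,220:340],(600,600),interpolation=cv2.INTER_CUBIC))
E
```

```text
clock: 18.48
tcp_pos: [0.5248, -0.2109, 0.1642]
orientation: [[-0.998, -0.059, -0.0], [-0.059, 0.998, 0.0], [0.0, 0.0, -1.0]]
force: [0.2, -0.1, -1.7]
gripper_width: 0.143
finger_force: 71.2
clock: 19.23
tcp_pos: [0.5257, -0.2115, 0.2258]
orientation: [[-0.998, -0.059, 0.003], [-0.059, 0.998, -0.001], [-0.003, -0.001, -1.0]]
force: [-0.2, -0.4, 0.2]
gripper_width: 0.141
finger_force: 71.2
[0.03841285 0.02976976 0.00620163]
```

View pics/h.png

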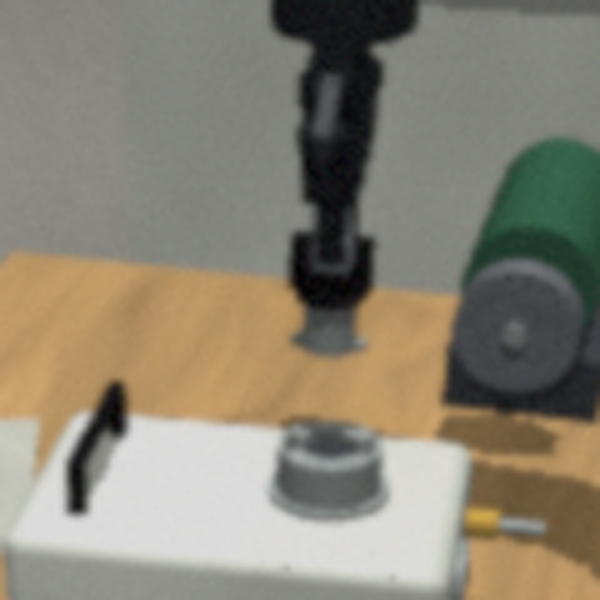

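The side view shows the cap lifted clear: stem and lugs hang upright at (330,340), above the empty neck at (330,445). Next I'll carry it to the dish.

```bash
python3 -m inch '[[-1,-0.08,0.4,0,0],[-1,-0.16,0.7,0,0],[-1,-0.18,0.8,0,0],[-1,-0.19,0.85,0,0],[-1,-0.19,0.85,0,0],[-1,-0.19,0.85,0,0],[-1,-0.19,0.85,0,0],[-1,-0.19,0.85,0,0],[-1,-0.18,0.8,0,0],[-1,-0.16,0.7,0,0],[-1,-0.1,0.5,0,0],[-1,-0.06,0.32,0,0]]'; python3 -m inch '[[-1,0,0,0,0],[-1,0,0,0.8,0],[-1,0,0,0.8,0],[-1,0,0,0.7,0],[-1,0,0,0.4,0],[-1,0,0,0,0],[-1,0,0,0,0]]'; python3 - <<'E'
from h import *
s=imaging.grab_frame('side');t=imaging.grab_frame('top')
cv2.imwrite('pics/i.png',np.hstack([cv2.resize(s[220:350,150:280],(400,400),interpolation=cv2.INTER_CUBIC),cv2.resize(t[130:250,120:240],(400,400),interpolation=cv2.INTER_CUBIC)]))
E
```

```text
clock: 20.78
tcp_pos: [0.5931, 0.2181, 0.2236]
orientation: [[-0.998, -0.06, -0.001], [-0.06, 0.998, -0.0], [0.001, -0.0, -1.0]]
force: [0.5, -0.5, -1.4]
gripper_width: 0.14
finger_force: 71.2
clock: 21.65
tcp_pos: [0.5942, 0.2162, 0.0903]
orientation: [[-0.998, -0.058, 0.001], [-0.058, 0.998, 0.0], [-0.001, -0.0, -1.0]]
force: [0.7, 0.3, -0.7]
gripper_width: 0.139
finger_force: 71.2
```

View pics/i.png

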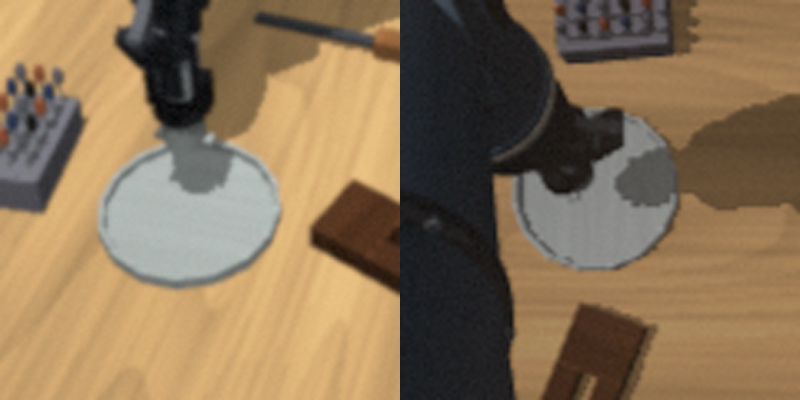

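The cap is over the dish's inside, a little behind the middle in the side view only because of its height. The bur block, pin and file are clear. I'll lower it gently.

```bash
python3 -m inch '[[-1,-0.02,0,0.4,0],[-1,-0.02,0,0.4,0],[-1,0,0,0.3,0],[-1,0,0,0.18,0],[-1,0,0,0,0],[-1,0,0,0,0]]'; python3 -m inch '[[-1,0,0,0.03,0],[-1,0,0,0.03,0],[-1,0,0,0,0]]'; python3 -m inch '[[-1,0,0,0.03,0],[-1,0,0,0,0]]'
```

```text
clock: 22.5
tcp_pos: [0.5958, 0.2174, 0.0258]
orientation: [[-0.998, -0.059, 0.001], [-0.059, 0.998, 0.0], [-0.001, 0.0, -1.0]]
force: [0.6, -0.2, -0.1]
gripper_width: 0.143
finger_force: 71.2
clock: 22.88
tcp_pos: [0.5953, 0.2172, 0.0222]
orientation: [[-0.998, -0.059, -0.0], [-0.059, 0.998, -0.0], [0.0, -0.0, -1.0]]
force: [-0.1, -0.3, -0.5]
gripper_width: 0.139
finger_force: 71.2
clock: 23.12
tcp_pos: [0.5952, 0.2172, 0.0206]
orientation: [[-0.998, -0.059, -0.0], [-0.059, 0.998, -0.0], [0.0, -0.0, -1.0]]
force: [-0.0, -0.7, -1.0]
gripper_width: 0.143
finger_force: 71.2
```

```bash
python3 -m inch '[[-1,0,0,0.03,0],[-1,0,0,0.03,0],[-1,0,0,0,0]]' | grep -E 'tcp|^force'; python3 -m inch '[[-1,0,0,0.02,0],[-1,0,0,0,0]]' | grep -E 'tcp|^force'; python3 -m inch '[[-1,0,0,0.02,0],[-1,0,0,0,0]]' | grep -E 'tcp|^force'
```

```text
tcp_pos: [0.5952, 0.2172, 0.0175]
force: [0.0, -0.0, -0.7]
tcp_pos: [0.5953, 0.2172, 0.0166]
force: [0.3, -0.7, -0.5]
tcp_pos: [0.5953, 0.2172, 0.0156]
force: [0.9, 0.5, -0.7]
```

```bash
python3 -m inch '[[-1,0,0,0.02,0],[-1,0,0,0,0]]' | grep -E 'tcp|^force'; python3 -m inch '[[-1,0,0,0.02,0],[-1,0,0,0,0]]' | grep -E 'tcp|^force'
```

```text
tcp_pos: [0.5955, 0.2172, 0.0154]
force: [-1.8, -1.7, 5.5]
tcp_pos: [0.5956, 0.2172, 0.0153]
force: [-4.4, -1.4, 14.8]
```

```bash
python3 -m inch '[[-1,0,0,-0.03,0],[-1,0,0,0,0]]' 25; python3 -m inch '[[-0.65,0,0,0,0],[-0.6,0,0,0,0],[-0.5,0,0,0,0],[-0.4,0,0,0,0],[-0.3,0,0,0,0],[-0.2,0,0,0,0],[-0.2,0,0,0,0]]'; python3 -m inch '[[-0.2,0,0,-0.1,0],[-0.2,0,0,-0.2,0],[-0.2,0,0,-0.3,0],[-0.2,0,0,-0.5,0],[-0.2,0,0,-0.7,0],[-0.2,0,0,-0.8,0],[-0.2,0,0,-0.8,0],[-0.2,0,0,0,0]]'; python3 - <<'E'
from h import *
s=imaging.grab_frame('side');t=imaging.grab_frame('wrist')
cv2.imwrite('pics/j.png',np.hstack([cv2.resize(s[160:350,150:340],(400,400),interpolation=cv2.INTER_CUBIC),cv2.resize(t,(400,300))[[*range(300)]+[299]*100]]))
E
```

```text
clock: 24.75
tcp_pos: [0.5956, 0.2173, 0.0154]
orientation: [[-0.998, -0.059, 0.001], [-0.059, 0.998, 0.0], [-0.001, 0.0, -1.0]]
force: [-0.1, 0.1, 4.6]
gripper_width: 0.14
finger_force: 71.9
clock: 25.62
tcp_pos: [0.5953, 0.2173, 0.0152]
orientation: [[-0.998, -0.059, 0.0], [-0.059, 0.998, 0.0], [-0.0, 0.0, -1.0]]
force: [-0.1, 0.5, -0.8]
gripper_width: 0.4
finger_force: 0.0
clock: 26.62
tcp_pos: [0.5973, 0.2179, 0.19]
orientation: [[-0.998, -0.059, 0.007], [-0.059, 0.998, 0.003], [-0.007, 0.002, -1.0]]
force: [-0.5, 0.8, -0.6]
gripper_width: 0.397
finger_force: 0.0
```

View pics/j.png

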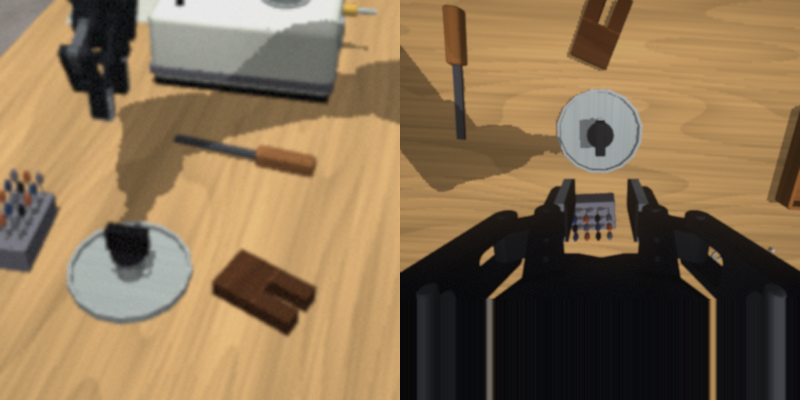

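The cap stands upright in the middle of the dish, at (128,245) in the side view and (599,135) in the wrist view. Everything else is undisturbed and the gripper is clear.

```bash
python3 -c "
from plant import workorder;print(workorder.sign_off())"
```

```text
the job is handed in; nothing more can be done
None
```

The filler cap was pressed past its catch, turned 60° anticlockwise, lifted out and stood upright on its stem in the steel dish; the bur block, bench pin and file were left alone, and I handed the job in about 27 s into the 64 s allowed.

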